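Put the colour-coded food presses on their rests before service

ROBOT

A 6-joint arm with a two-finger parallel gripper is mounted at the origin on the work surface. World frame = base frame: x ahead of the robot, y to its left, z up, the work surface at z = 0. Lengths are in m, angles in rad, forces in N, time in s.
With the tool pointing down it reaches from about 0.35 to 0.975 m from the base axis. Payload 7.1 kg.
Tool frame: the origin (TCP) lies at the very end of the fingers, on their centre line; the grasp point (between the pads) lies r.grip_depth behind it (r.grip_depth is the distance from the TCP to the grasp point, in m); z points along the fingers, y is the line along which they close (so a half turn about z gives the same grasp; the last joint's range is limited). The gripper opens to 88 mm and grips with 3 to 60 N. Pads are 20 mm wide; open, the fingers measure 115 mm over their backs; the gripper's body (75 mm by 178 mm) begins 61 mm behind the grasp point.
Start: joints at [-1.343, 0.423, 1.63, -0, 1.089, -0.019], TCP at [0.153, -0.606, 0.223] pointing down, gripper open.
Joint ranges: [-3, 3], [-0.9, 2.11], [0.09, 2.58], [-1.31, 4.45], [0.11, 2.69], [-2.54, 2.54]. Speed limits (rad/s): [2.39, 2.39, 3.01, 3.14, 3.14, 3.14].

INTERFACE

Orientations are given as a unit quaternion [w, x, y, z].
In Python, from station import r, read_camera, camera_info, spotter gives the robot as it stands. The module is installed in compiled form; this text tells all that it offers. Calls block until the motion is done:
- r.move_pose(position, orientation): joint-space move of the TCP to a pose.
- r.servo_line(position, rot=None, speed=0.15, force_limit=None): straight line of the TCP; rot=None keeps the orientation; speed is the mean speed in m/s. With force_limit (N) it stops when the force on the tool has changed by that much, and returns True; else False.
- r.goto_joints(angles): joint-space move.
- r.gripper_to(opening, force=None): finger opening in m; force is the grip in N (None keeps the last); returns when the fingers have stopped.
- r.wait(seconds).
- r.solve_ik(position, orientation): joint angles nearest the present ones, or None.
- read_camera(name): name is "side" or "top" or "wrist"; returns the picture (480x640x3 uint8, red, green, blue); there is no depth.
- camera_info(name): a dict with "intrinsics" (3x3 intrinsics, pixels), "pose" (4x4, takes a point from camera to world coordinates); the wrist camera has in their place "T_tool_cam" (4x4, takes a point from camera to tool coordinates, whose origin is the TCP and whose axes are the flange's). Camera axes: x right, y up, looking along -z (the intrinsics and any distortion apply to the point x, -y, -z); pixel columns grow to the right and rows downward; lengths in m; the calibration is good to about 2 mm. A picture is of the moment at which its call begins: read the wrist's pose just before it. camera_info takes no time and is no camera call.
A pose or a line that the arm cannot do raises r.PlanningError and nothing moves.
- r.close_job(): hands the job in; it is judged then, once.
Trained networks look in the newest picture that a camera, given by its name, has taken for a name from the list of things; names that differ only in an ending like _2 or _b are one class to them, and where a whole thing is asked for, a point or a joint stands for the part that bears it (a point fixed in the world has none). Each returns a list of dicts, best first, with "confidence" (0 to 1); they miss things now and then, are a little off and sometimes report something else, mostly with a low value. They report only what shows in the picture. A call takes as long as a camera call. They do not tell look-alikes from the thing itself.
- spotter.look_for(camera, query): "bbox" ([left, top, right, bottom] in pixels, round what is visible of it).
- spotter.spot_point(camera, query): "xy" ([column, row] in pixels: a listed point, or the origin of a listed thing).
Readings, each from a call of its own:
- r.get_time(): time.
- r.get_qpos(): joint angles.
- r.get_joint_vel(): joint speeds.
- r.get_effort(): joint torques, N m.
- r.get_eef_pos(): TCP position.
- r.get_orientation(): TCP orientation.
- r.get_force(): force on the tool from outside, world axes, zero at the start.
- r.get_moment(): the same for the moment, N m.
- r.get_finger_gap(): finger opening in m.
- r.get_finger_force(): force on a finger pad.
Only numpy, scipy, OpenCV 4.12 (cv2) and the standard library are available. Lean on these libraries where they do the work, as an engineer would, in place of code of your own. Each camera call takes 0.05 s, during which the arm holds its last target. There are 200 camera calls.

TASK

Stand each of the four food presses upright on the round pad of its own knob's colour, with its foot inside the pad's black circle; one press is still sitting in the steel sleeve and has to be drawn straight up out of it. Never tip a press over, do not shift the finished plate of food, and leave all four presses released and standing still.

Things in the scene. Friction and masses are not known exactly. Their poses are not given: they have to be found in the camera images.
- press_red: Food press with a red knob: an upright white plunger 40 mm in diameter and 50 mm tall, then a steel stem 14 mm in diameter and 25 mm long, then a round red knob 30 mm in diameter and 25 mm tall (knob from 75 to 100 mm above the foot, the place to grip). About 0.16 kg, loose. Origin: centre of the foot's underside, z up its axis. It starts upright, foot on the bench, either free-standing or (one of the four, any of them) inside the sleeve.
- press_yellow: Food press with a yellow knob: an upright white plunger 40 mm in diameter and 50 mm tall, then a steel stem 14 mm in diameter and 25 mm long, then a round yellow knob 30 mm in diameter and 25 mm tall (knob from 75 to 100 mm above the foot, the place to grip). About 0.16 kg, loose. Origin: centre of the foot's underside, z up its axis. It starts upright, foot on the bench, either free-standing or (one of the four, any of them) inside the sleeve.
- press_green: Food press with a green knob: an upright white plunger 40 mm in diameter and 50 mm tall, then a steel stem 14 mm in diameter and 25 mm long, then a round green knob 30 mm in diameter and 25 mm tall (knob from 75 to 100 mm above the foot, the place to grip). About 0.16 kg, loose. Origin: centre of the foot's underside, z up its axis. It starts upright, foot on the bench, either free-standing or (one of the four, any of them) inside the sleeve.
- press_blue: Food press with a blue knob: an upright white plunger 40 mm in diameter and 50 mm tall, then a steel stem 14 mm in diameter and 25 mm long, then a round blue knob 30 mm in diameter and 25 mm tall (knob from 75 to 100 mm above the foot, the place to grip). About 0.16 kg, loose. Origin: centre of the foot's underside, z up its axis. It starts upright, foot on the bench, either free-standing or (one of the four, any of them) inside the sleeve.
- rest_red: Red round pad fixed to the bench, flat, 80 mm in diameter and 6 mm thick, with a thin printed black circle 64 mm in outer diameter at its middle. Origin: centre of its underside, at bench height (its top is 6 mm higher).
- rest_yellow: Yellow round pad fixed to the bench, flat, 80 mm in diameter and 6 mm thick, with a thin printed black circle 64 mm in outer diameter at its middle. Origin: centre of its underside, at bench height (its top is 6 mm higher).
- rest_green: Green round pad fixed to the bench, flat, 80 mm in diameter and 6 mm thick, with a thin printed black circle 64 mm in outer diameter at its middle. Origin: centre of its underside, at bench height (its top is 6 mm higher).
- rest_blue: Blue round pad fixed to the bench, flat, 80 mm in diameter and 6 mm thick, with a thin printed black circle 64 mm in outer diameter at its middle. Origin: centre of its underside, at bench height (its top is 6 mm higher).
- sleeve: Dark steel sleeve bolted to the bench, a plain tube open at the top and standing on the bench, 42 mm tall, 56 mm outside and 42.4 mm inside diameter, with two low bolt ears along its y axis (reaching 41 mm from its axis). Origin: centre of its underside, z along the tube. One press stands in it at the start, a close fit (about 1 mm all round), foot on the bench; it must be lifted straight up by more than 42 mm to come free.
- plate: Finished dish, loose: a white plate 156 mm in diameter and 17 mm tall with a small garnish in its middle, up to 27 mm high. Origin: centre of its underside. Not to be shifted. The other small things standing among the presses (two ramekins, a red-capped jar) are loose, at most 50 mm tall, and need not be moved; taller ones (a bottle, a mill) stand outside the working area.
Things that resemble listed ones, but are neither listed nor needed, are in the scene too. There is more than one size of the rest_red; the one meant has the size given above.

How it is judged:
By the outcome, as a careful person would: the job done as asked, in the order asked, and still so for the second after the job is handed in, with the robot touching nothing.
It also fails if it takes over 128 s, if anything falls off the work surface, if the arm or the gripper's body presses on something with over 40 N, if the wrist force passes 120 N, or if a joint passes its speed limit or range.

## Working session

There is one attempt and no reset: what is moved stays moved. The work goes in short steps, each a Python script; the robot and the scene stay as the last script left them, time stands still between calls to the robot, and variables do not carry over. Pictures are saved under pics/ and viewed, at most 14 in all, crops included, and the job is handed in when it is done.

```bash
mkdir -p pics; ls
cat > h.py <<'E'
import numpy as np, cv2
from station import r, read_camera, camera_info, spotter
def ray(cam, uv, z):
    i=camera_info(cam); K=np.array(i["intrinsics"]); T=np.array(i["pose"])
    d=np.linalg.inv(K)@[uv[0],uv[1],1]; d=T[:3,:3]@[d[0],-d[1],-d[2]]; o=T[:3,3]
    return o+d*(z-o[2])/d[2]
E
python3 - <<'E'
from h import *
np.set_printoptions(precision=4,suppress=True)
for c in("top","side"):
    im=read_camera(c); cv2.imwrite(f"pics/{c}0.png",im[:,:,::-1]); print(c,camera_info(c))
    for n in "red yellow green blue".split():
        for p,z in(("press_",0),("rest_",0.0)):
            for d in spotter.spot_point(c,p+n)[:4]: print(c,p+n,np.round(d["xy"],1),round(d["confidence"],2),ray(c,d["xy"],z)[:2])
    for n in("sleeve","plate"):
        for d in spotter.spot_point(c,n)[:3]: print(c,n,np.round(d["xy"],1),round(d["confidence"],2),ray(c,d["xy"],0)[:2])
print(camera_info("wrist"), r.grip_depth, r.get_orientation(), r.get_time())
E
```

```text
pics
top {'intrinsics': array([[518.0394,   0.    , 319.3615],
       [  0.    , 518.0394, 241.1421],
       [  0.    ,   0.    ,   1.    ]]), 'pose': array([[ 0.0042,  0.99  , -0.1409,  0.3273],
       [-1.    ,  0.0051,  0.0054, -0.0248],
       [ 0.0061,  0.1409,  0.99  ,  1.1904],
       [ 0.    ,  0.    ,  0.    ,  1.    ]])}
top press_red [379.1 263.8] 0.88 [ 0.4447 -0.1695]
top rest_red [429.6 312.4] 0.97 [ 0.334  -0.2834]
top rest_red [454.  260.5] 0.78 [ 0.4532 -0.3429]
top rest_red [478.3 314.2] 0.7 [ 0.3304 -0.3944]
top press_yellow [168.  189.2] 0.91 [0.6183 0.3249]
top press_yellow [235.9 205.2] 0.25 [0.5808 0.1644]
top rest_yellow [451.9 199.8] 0.66 [ 0.5966 -0.3426]
top press_green [236.3 273.4] 0.64 [0.4209 0.1592]
top rest_green [377.4 196.7] 0.77 [ 0.603  -0.1674]
top press_blue [234.8 204.9] 0.81 [0.5815 0.167 ]
top rest_blue [170.5 265.6] 0.97 [0.4382 0.311 ]
top sleeve [236.5 271.3] 0.59 [0.4258 0.1589]
top sleeve [236.4 272.9] 0.32 [0.4221 0.159 ]
top plate [302.1 202. ] 0.85 [0.5893 0.0095]
side {'intrinsics': array([[544.6605,   0.    , 322.3244],
       [  0.
[... 692 characters left out ...]
9.5 168. ] 0.35 [ 0.6052 -0.3378]
side rest_green [221.3 268.9] 0.19 [0.5804 0.1608]
side press_blue [210.9 344.5] 0.68 [0.4456 0.3065]
side press_blue [218.9 268.1] 0.59 [0.586  0.1622]
side rest_blue [211.7 348.2] 0.68 [0.4383 0.3111]
side sleeve [280.  302.9] 0.66 [0.4238 0.1579]
side plate [272.2 230.3] 0.71 [0.5918 0.0023]
{'intrinsics': array([[351.3198,   0.    , 315.2539],
       [  0.    , 351.3198, 234.3536],
       [  0.    ,   0.    ,   1.    ]]), 'T_tool_cam': array([[ 0.0009,  0.9519,  0.3063,  0.0846],
       [ 1.    , -0.0006, -0.0011,  0.0005],
       [-0.0009,  0.3063, -0.9519, -0.1629],
       [ 0.    ,  0.    ,  0.    ,  1.    ]])} 0.0187 [0.     0.9924 0.1231 0.    ] 1.1
```

View pics/top0.png

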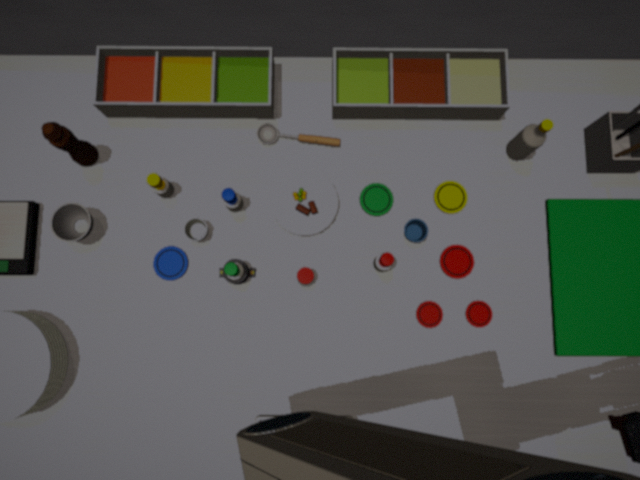

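View pics/side0.png

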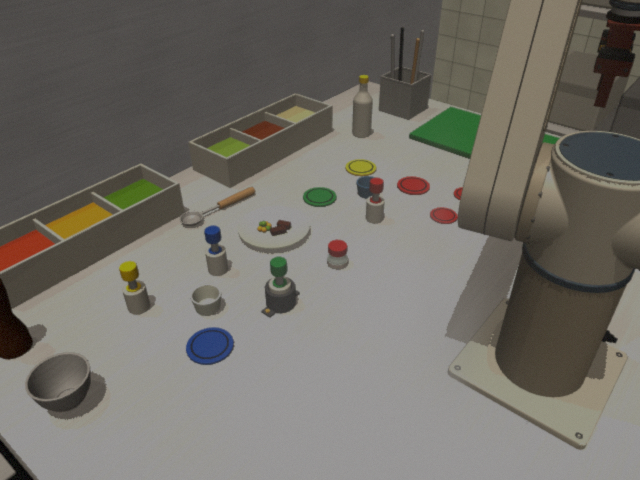

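The top view shows the green press at (233,270) in the sleeve. Red (386,260), yellow (155,181) and blue (230,196) stand free. Of the three red pads, the one at (457,261) is about 33 px wide like the other pads, so it is the 80 mm one. I'll refine by colour and then look with the wrist camera.

```bash
cat >> h.py <<'E'
HUE=dict(red=(-8,8),yellow=(22,36),green=(50,85),blue=(100,125))
def blobs(rgb,col,amin=60):
    h,s,v=[a.astype(int) for a in cv2.split(cv2.cvtColor(rgb,cv2.COLOR_RGB2HSV))]
    if col=="red": h=np.where(h>90,h-180,h)
    m=((h>=HUE[col][0])&(h<=HUE[col][1])&(s>140)&(v>40)).astype(np.uint8)*255
    m=cv2.morphologyEx(m,cv2.MORPH_CLOSE,np.ones((5,5)))
    out=[]
    for c in cv2.findContours(m,cv2.RETR_EXTERNAL,cv2.CHAIN_APPROX_NONE)[0]:
        M=cv2.moments(c)
        if M["m00"]>amin: out.append((np.array([M["m10"],M["m01"]])/M["m00"],M["m00"],c))
    return sorted(out,key=lambda b:-b[1])
Q=[0,np.sqrt(.5),np.sqrt(.5),0]   # tool down, x -> +y, fingers close along world x
def wray(uv,z):
    i=camera_info("wrist"); K=np.array(i["intrinsics"]); T=np.array(i["T_tool_cam"])
    p=np.array(r.get_eef_pos()); w,x,y,zz=r.get_orientation()
    from scipy.spatial.transform import Rotation as Ro
    R=Ro.from_quat([x,y,zz,w]).as_matrix()
    d=np.linalg.inv(K)@[uv[0],uv[1],1]; d=R@T[:3,:3]@[d[0],-d[1],-d[2]]; o=p+R@T[:3,3]
    return o+d*(z-o[2])/d[2]
def wlook(col,z,near,name=None):
    im=read_camera("wrist")
    if name: cv2.imwrite(f"pics/{name}.png",im[:,:,::-1])
    c=[(wray(b[0],z),b[1],cv2.boundingRect(b[2])) for b in blobs(im,col,200)]
    return sorted(c,key=lambda a:np.hypot(*(a[0][:2]-near[:2])))
E
python3 - <<'E'
from h import *
np.set_printoptions(precision=4,suppress=True)
for c in("top","side"):
    im=cv2.imread(f"pics/{c}0.png")[:,:,::-1].copy()
    for n in HUE:
        for b in blobs(im,n)[:6]: print(c,n,b[0],b[1],cv2.boundingRect(b[2])[2:],"pad",ray(c,b[0],.006)[:2],"knob",ray(c,b[0],.0885)[:2])
q=[.44,-.17,.27]
r.move_pose(q,Q)
print(r.get_eef_pos(),r.get_time(),wlook("red",.0885,np.array(q),"w1"))
E
```

```text
top red [418.7018  80.3229] 2156.0 (51, 45) pad [ 0.8901 -0.27  ] knob [ 0.8509 -0.2529]
top red [128.202   78.0382] 2132.0 (52, 45) pad [0.8909 0.4314] knob [0.8517 0.3996]
top red [456.4748 261.1839] 813.0 (34, 33) pad [ 0.451 -0.347] knob [ 0.4424 -0.3245]
top red [478.5094 313.5752] 479.0 (26, 26) pad [ 0.3318 -0.3931] knob [ 0.3315 -0.3674]
top red [429.0529 314.0254] 473.0 (25, 25) pad [ 0.3303 -0.2807] knob [ 0.3301 -0.2629]
top red [305.3599 275.5055] 182.0 (16, 16) pad [0.4164 0.0003] knob [ 0.4102 -0.0014]
top yellow [185.8791  78.4658] 2169.0 (52, 46) pad [0.8908 0.2925] knob [0.8516 0.2704]
top yellow [450.0812 196.7522] 770.0 (33, 32) pad [ 0.6025 -0.337 ] knob [ 0.5833 -0.3153]
top yellow [155.4507 181.3294] 167.5 (18, 16) pad [0.6355 0.3533] knob [0.6141 0.327 ]
top yellow [545.5462 125.4992] 106.5 (14, 13) pad [ 0.7781 -0.5712] knob [ 0.7467 -0.5331]
top green [595.2323 275.7615] 13502.5 (93, 156) pad [ 0.4189 -0.6648] knob [ 0.4125 -0.6202]
top green [375.9055 199.1204] 733.5 (31, 31) pad [ 0.5958 -0.1631] knob [ 0.5771 -0.1535]
top green [230.8698 268.6109] 116.5 (1
[... 1236 characters left out ...]
d [ 0.5116 -0.7213] knob [ 0.4389 -0.5561]
side blue [209.1197 345.3768] 1170.5 (46, 35) pad [0.4418 0.3128] knob [0.3774 0.3555]
side blue [211.3617 230.5447] 76.5 (14, 9) pad [0.6871 0.0919] knob [0.5937 0.1608]
[ 0.44   -0.1707  0.27  ] 3.0 [(array([ 0.447 , -0.1747,  0.0885]), 723.0, (309, 195, 28, 35)), (array([ 0.3554, -0.2421,  0.0885]), 1180.5, (212, 255, 45, 42)), (array([ 0.45  , -0.297 ,  0.0885]), 2126.0, (297, 295, 56, 50)), (array([ 0.418 , -0.0111,  0.0885]), 1250.5, (271, 8, 38, 44)), (array([ 0.3542, -0.3344,  0.0885]), 1125.5, (220, 330, 42, 36)), (array([ 0.5495, -0.0174,  0.0885]), 755.5, (427, 10, 29, 53)), (array([ 0.7947, -0.3303,  0.0885]), 305.0, (599, 331, 41, 31))]
```

View pics/w1.png

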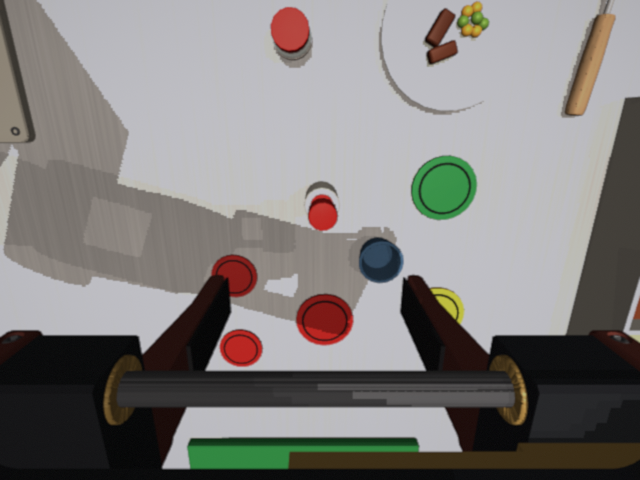

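The wrist view puts the red knob at (323,213), with the pads seen clearly: big red (325,318), green (444,187). I'll move the red press first, with a close look before gripping.

```bash
cat >> h.py <<'E'
PAD=dict(red=(.4505,-.3455),yellow=(.601,-.336),green=(.597,-.165),blue=(.443,.311))
def pick(col,guess,hover=.27,force=25,g0=.088):
    r.gripper_to(g0)
    p=np.array(guess,float)
    if abs(r.get_eef_pos()[0]-p[0])+abs(r.get_eef_pos()[1]-p[1])>.02 or r.get_eef_pos()[2]<.2: r.servo_line([*p,hover],speed=.25)
    for z in(hover,.19):
        r.servo_line([*p,z],speed=.15)
        c=[a for a in wlook(col,.0885,p,f"{col}_{int(z*100)}") if np.hypot(*(a[0][:2]-p))<.03]
        print(col,z,[(np.round(a[0],4),a[1:]) for a in c])
        if not c: raise SystemExit("no knob seen")
        p=c[0][0][:2]
    r.servo_line([*p,.19],speed=.1)
    hit=r.servo_line([*p,.069],speed=.08,force_limit=5)
    print("hit",hit,r.get_eef_pos(),r.get_force())
    if hit: raise SystemExit("contact")
    r.gripper_to(.02,force=force)
    print("gap",r.get_finger_gap(),"ff",r.get_finger_force(),r.get_force(),r.get_moment())
def place(col,hover=.27,dxy=(0,0)):
    P=np.array(PAD[col])+dxy
    p=r.get_eef_pos(); r.servo_line([p[0],p[1],hover],speed=.12)
    print("lifted gap",r.get_finger_gap(),r.get_force())
    r.servo_line([*P,hover],speed=.22); 
    r.servo_line([*P,.09],speed=.12)
    hit=r.servo_line([*P,.071],speed=.03,force_limit=4)
    print("down",hit,r.get_eef_pos(),r.get_force(),r.get_finger_gap())
    r.gripper_to(.06); r.wait(.2)
    r.servo_line([*P,.19],speed=.12); r.servo_line([*P,hover],speed=.2)
    print("t",r.get_time())
E
python3 - <<'E'
from h import *
np.set_printoptions(precision=4,suppress=True)
print(r.get_force())
for n,g in(("red",(.4505,-.3455)),("green",(.597,-.165)),("yellow",(.601,-.336))):
    print(n,[a[0] for a in wlook(n,.006,np.array(g))[:1]])
pick("red",(.4465,-.172))
E
```

```text
[-0.2696 -0.7731 -0.2922]
red [array([ 0.4523, -0.3474,  0.006 ])]
green [array([ 0.5969, -0.1636,  0.006 ])]
yellow [array([ 0.6218, -0.3217,  0.006 ])]
red 0.27 [(array([ 0.4468, -0.1747,  0.0885]), (719.0, (302, 194, 28, 35)))]
red 0.19 [(array([ 0.4476, -0.1748,  0.0885]), (1287.5, (297, 208, 37, 48)))]
hit False [ 0.4479 -0.1749  0.0694] [-0.5199 -0.7617  0.7387]
gap 0.02949289652896878 ff 24.999896585941315 [-0.3129 -0.7038  0.0006] [-0.0581 -0.088   0.0096]
```

Run:
```python
from h import *
np.set_printoptions(precision=4,suppress=True)
place("red",dxy=(.001,-.001))
cv2.imwrite("pics/w2.png",read_camera("wrist")[:,:,::-1])
```

```text
lifted gap 0.029575280335289673 [-0.6215 -0.505  -1.3416]
down True [ 0.4514 -0.3464  0.0745] [0.7693 0.7197 0.7094] 0.0296033415491773
t 14.7417
```

View pics/w2.png

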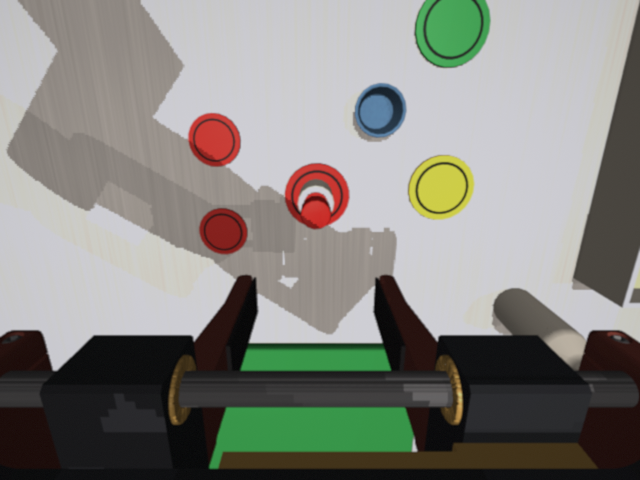

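The red press stands inside its circle (knob at (316,210), pad at (317,195)), upright. Next is the yellow press.

Run:
```python
from h import *
np.set_printoptions(precision=4,suppress=True)
Y=wlook("yellow",.006,np.array((.601,-.336)))[0][0]; print("pad",Y)
pick("yellow",(.6155,.327))
place("yellow",dxy=Y[:2]-PAD["yellow"] if np.hypot(*(Y[:2]-PAD["yellow"]))<.008 else (0,0))
cv2.imwrite("pics/w3.png",read_camera("wrist")[:,:,::-1])
```

```text
pad [ 0.6033 -0.3377  0.006 ]
yellow 0.27 [(array([0.6176, 0.3298, 0.0885]), (696.5, (304, 189, 28, 34)))]
yellow 0.19 [(array([0.6182, 0.3301, 0.0885]), (1280.0, (297, 209, 37, 47)))]
hit False [0.6185 0.3303 0.0696] [ 0.0139  0.495  -0.0287]
gap 0.02950438322225304 ff 24.99995470046997 [-0.5781  1.2197  0.0364] [-0.0404 -0.0697 -0.0156]
lifted gap 0.029273854650412146 [-0.269  -0.3162 -1.3493]
down True [ 0.6031 -0.3376  0.0745] [0.5279 0.0121 3.0288] 0.029622731377848342
t 31.9667
```

View pics/w3.png

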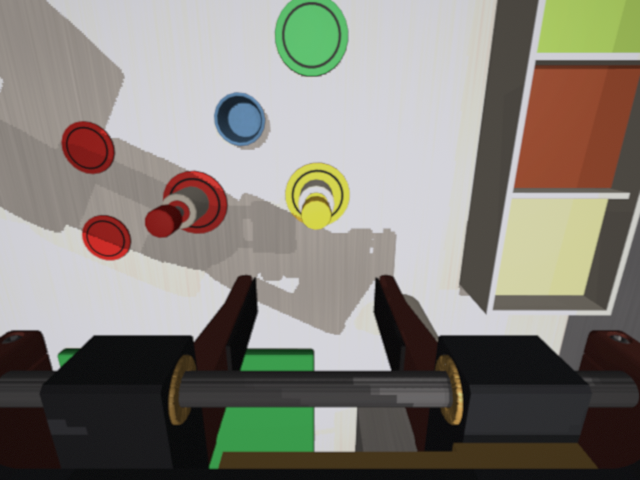

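Yellow stands inside its circle (knob (316,212), pad (317,194)), and red still stands. Blue is next. After that I'll grip green, lift it 60 mm and check it.

Run:
```python
from h import *
np.set_printoptions(precision=4,suppress=True)
pick("blue",(.584,.166))
place("blue")
cv2.imwrite("pics/w4.png",read_camera("wrist")[:,:,::-1])
pick("green",(.424,.157),force=35)
p=r.get_eef_pos()
print("lift hit",r.servo_line([p[0],p[1],p[2]+.006],speed=.02,force_limit=15),r.get_force(),r.get_finger_gap())
```

```text
blue 0.27 [(array([0.5855, 0.1667, 0.0885]), (699.0, (304, 191, 28, 34)))]
blue 0.19 [(array([0.586 , 0.1669, 0.0885]), (1263.0, (297, 209, 37, 47)))]
hit False [0.5864 0.167  0.0695] [-0.4564 -0.2939 -1.4642]
gap 0.02966250860905706 ff 24.999955594539642 [ 0.1068 -0.1117 -0.2629] [-0.0769 -0.0427 -0.0254]
lifted gap 0.02943989664007256 [ 0.645   0.2662 -1.9887]
down True [0.4429 0.3109 0.0745] [1.6704 0.0507 0.9144] 0.02946166159955656
t 46.2667
green 0.27 [(array([0.4245, 0.1565, 0.0885]), (680.0, (303, 193, 28, 34)))]
green 0.19 [(array([0.4251, 0.157 , 0.0885]), (1238.5, (297, 209, 37, 46)))]
hit False [0.4254 0.1571 0.0694] [0.6323 0.8793 0.2623]
gap 0.02937045299363662 ff 34.99990224838257 [-0.7594 -0.6276  0.0153] [-0.0644 -0.0592  0.0813]
lift hit False [ 0.3757  0.256  -1.0469] 0.029430452077804977
```

View pics/w4.png

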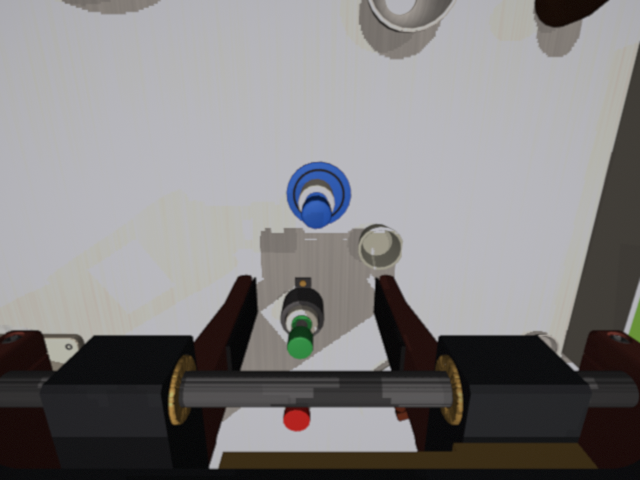

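Blue stands inside its circle (knob (317,210), pad (319,194)). Green is gripped and sliding up freely, so I'll draw it straight out and place it.

Run:
```python
from h import *
np.set_printoptions(precision=4,suppress=True)
p=r.get_eef_pos()
hit=r.servo_line([p[0],p[1],.14],speed=.05,force_limit=12)
print(hit,r.get_eef_pos(),r.get_force(),r.get_finger_gap())
if hit: raise SystemExit
place("green",dxy=(.001,0))
w=read_camera("wrist")
r.servo_line([.42,-.17,.3],speed=.2); r.move_pose([.15,-.6,.3],Q); r.wait(.5)
t=read_camera("top"); s=read_camera("side")
for n,z in dict.fromkeys(HUE,0).items(): print(n,[np.round(ray("top",d["xy"],.006)[:2],4) for d in spotter.spot_point("top","press_"+n)[:1]])
print("plate",[ray("top",d["xy"],0) for d in spotter.spot_point("top","plate")[:1]],r.get_time())
t0=cv2.imread("pics/top0.png")[:,:,::-1]
up=lambda a:cv2.resize(a,(400,300))
out=np.vstack([np.hstack([up(w),up(s[100:400,60:460])]),np.hstack([up(t0[130:350,130:510]),up(t[130:350,130:510])])])
cv2.imwrite("pics/fin.png",np.ascontiguousarray(out[:,:,::-1]))
```

```text
False [0.4249 0.1569 0.1397] [ 0.2363  0.4094 -1.328 ] 0.029624463086473613
lifted gap 0.029574926953409526 [-0.1661  0.264  -2.0572]
down True [ 0.5978 -0.165   0.0745] [0.1659 0.1758 2.1071] 0.029558459206735093
t 61.2083
red [array([ 0.4461, -0.3448])]
yellow [array([ 0.6062, -0.3426])]
green [array([ 0.6   , -0.1641])]
blue [array([0.4383, 0.3079])]
plate [array([0.5812, 0.009 , 0.    ])] 65.0
```

View pics/fin.png

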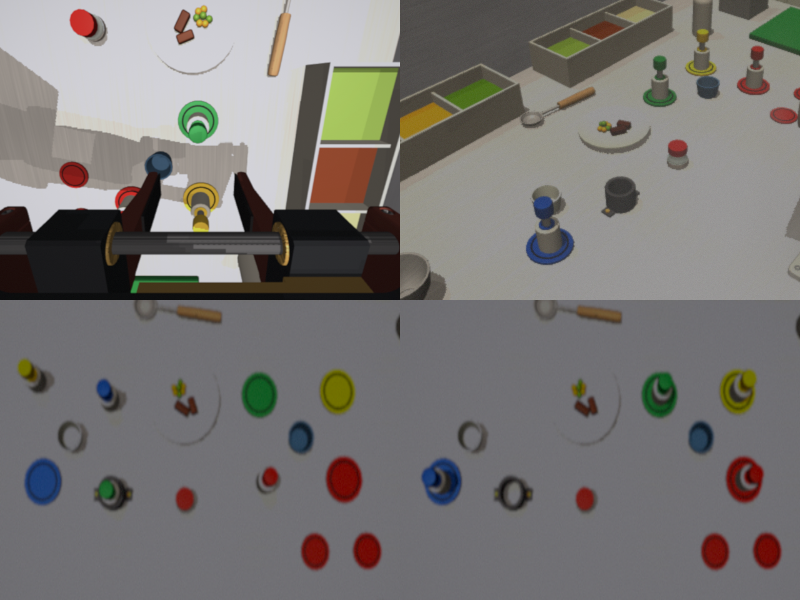

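All four presses stand upright inside their circles, the sleeve is empty, and the plate and its garnish are at the same pixels as before. I'm handing the job in.

```bash
python3 -c "
from h import *
print(r.close_job())"
```

```text
the job is handed in; nothing more can be done
None
```

I handed the job in at about 65 s: all four presses stand released and upright inside the circles of their own-colour pads, the sleeve is empty, and the plate shows no shift in the before-and-after pictures.

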